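Sweep loose jar caps into the parts tray

ROBOT

A 6-joint arm with a two-finger parallel gripper is mounted at the origin on a cart in front of the work surface, level with it; the furniture and walls round the work are solid. World frame = base frame: x ahead of the robot, y to its left, z up, the work surface at z = 0. Lengths are in mm, angles in rad, forces in N, time in s.
With the tool pointing down it reaches from about 400 to 925 mm from the base axis. Payload 12.5 kg.
Tool frame: the origin (TCP) lies midway between the tips of the shut fingers; the grasp point (between the pads) lies 19 mm behind it; z points along the fingers, y is the line along which they close (so a half turn about z gives the same grasp; the last joint's range is limited). The gripper opens to 95 mm and grips with 3 to 60 N. Pads are 20 mm wide; open, the fingers measure 119 mm over their backs; the gripper's body (75 mm by 180 mm) begins 59 mm behind the grasp point.
Start: joints at [1.194, 0.491, 1.559, -0, 1.092, -0.106], TCP at [167.171, 602.246, 214.661] pointing down, gripper open.
Joint ranges: [-3.1, 3.1], [-0.84, 2.19], [0.05, 2.79], [-1.13, 4.28], [0.06, 2.93], [-2.69, 2.69]. Speed limits (rad/s): [2.22, 2.22, 2.79, 3.14, 3.14, 3.14].

INTERFACE

Orientations are given as [roll, pitch, yaw] about the fixed x, y, z axes, in that order (R = Rz(yaw) Ry(pitch) Rx(roll)).
In Python, from cell import state, read_camera, camera_info, env gives the robot as it stands.
- The arm moves only by the tool move_arm, never from a script. Its argument "commands" is a list of rows, each a list of 3 entries, a list of its own where there are three numbers: the shift along the world's x, y, z in cm, then the turn, a rotation vector about the world's x, y, z in degrees, then the opening, from 0 (shut) to 1 (fully open). A call has 1 to 10 rows; each row shifts and turns the commanded pose from where the row before left it; what a row does not reach is not made up. A row lasts 1/10 s, in which the tool goes at most 50 mm and 8.59 degrees, less where a joint would pass 70% of its speed; a pose out of reach is approached as far as the arm can. A call with a gripper value outside its range is refused whole. The fingers move at their own pace and stop on an object; the grip force is fixed at half the most. Time passes only in rows, so rows that do not move let the fingers close. It gives the time, the measured TCP pose, the force, the opening and the grip force at its end, in the units of the state.
- state(): the state, without advancing time (a new reading comes with each control period).
- read_camera(name): name is "scene" or "top"; returns the picture (480x640x3 uint8, blue, green, red); there is no depth.
- camera_info(name): a dict with "K" (3x3 intrinsics, pixels), "cam_to_world" (4x4, takes a point from camera to world coordinates). Camera axes: x right, y down, z forward; pixel columns grow to the right and rows downward; lengths in mm; the calibration is good to about 2 mm. A picture is of the moment at which its call begins. camera_info takes no time and is no camera call.
- env.job_done(): hands the job in; it is judged then, once.
The state is a dict: "t": time; "joints": joint angles; "qvel": joint speeds; "tau": joint torques, N m; "eef_pos": TCP position; "tcp_rot": TCP orientation; "ft_force": force on the tool from outside, world axes, zero at the start; "moment": the same for the moment, N m; "opening": opening from 0.0 (shut) to 1.0 (fully open); "grip_force": force on a finger pad.
Only numpy, scipy, OpenCV 4.12 (cv2) and the standard library are available. Lean on these libraries where they do the work, as an engineer would, in place of code of your own. Each camera call takes 0.05 s, during which the arm holds its last target. There are 200 camera calls.

TASK

Three loose jar caps lie scattered on the desk: with the fingertips, gently sweep all three along the desk through the open front of the blue tray, so that they lie flat wholly inside it. Only push them: do not pinch, lift, tip up or squash a cap, and leave the capped sample jars and the roll of labels undisturbed.

Things in the scene. Friction and masses are not known exactly. Their poses are not given: they have to be found in the camera images.
- cap_0: loose pale grey screw cap of a sample jar, a round disc 33 mm across and 14 mm high, about 15 g, lying flat on the desk like its two twins; origin at the centre of its underside, z up. It slides easily when pushed from the side
- cap_1: loose pale grey screw cap of a sample jar, a round disc 33 mm across and 14 mm high, about 15 g, lying flat on the desk like its two twins; origin at the centre of its underside, z up. It slides easily when pushed from the side
- cap_2: loose pale grey screw cap of a sample jar, a round disc 33 mm across and 14 mm high, about 15 g, lying flat on the desk like its two twins; origin at the centre of its underside, z up. It slides easily when pushed from the side
- tray: blue metal tray fixed to the desk, 160 mm wide (x), 120 mm deep (y); side and back walls 31 mm high with rim, 3 mm thick; the -y side is open and faces the robot's right (world -y, turned up to 0.25 rad). Floor 2 mm thick, with a ramp up from the desk over the first 14 mm. Origin: centre of its underside, z up; inside x -77 to 77, y -60 (open front) to 57 mm; a tab juts 15 mm out behind
- tray_mouth (a point): middle of the tray's open front edge, on the desk; its axes are the tray's: +y points into the tray, x runs along the opening
- jar_0: grey sample jar with its cap on, 33 mm across and 43 mm high, standing upright and loose to the right of the scattered caps, on the side away from the tray; origin at the centre of its underside, z up. Not to be disturbed
- jar_1: grey sample jar with its cap on, 33 mm across and 43 mm high, standing upright and loose beside the tray's far (+x) wall; origin at the centre of its underside, z up. Not to be disturbed
- jar_2: grey sample jar with its cap on, 33 mm across and 43 mm high, standing upright and loose beside the tray's near (-x) wall; origin at the centre of its underside, z up. Not to be disturbed
- label_roll: white roll of labels lying flat on the far side of the caps, towards the screen, 62 mm across and 34 mm high, loose; origin at the centre of its underside, z up. Not to be disturbed
Things that resemble listed ones, but are neither listed nor needed, are in the scene too. What is shaped like the cap_2 but black or red is not meant.

How it is judged:
By the outcome, as a careful person would: the job done as asked, in the order asked, and still so for the second after the job is handed in, with the robot touching nothing.
It also fails if it takes over 70 s, if anything falls off the work surface, if the arm or the gripper's body presses on something with over 40 N, if the wrist force passes 120 N, or if a joint passes its speed limit or range.

## Working session

There is one attempt and no reset: what is moved stays moved. The work goes in short steps, Python scripts to look and compute and a tool call to move; the robot and the scene stay as the last step left them, time stands still between calls to the robot, and variables do not carry over. Pictures are saved under pics/ and viewed, at most 10 in all, crops included, and the job is handed in when it is done.

Besides the shell and the picture viewer there is one more tool, called after "Request:" as a command line: name --argument value ..., lists and objects as JSON in quotes. move_arm: Moves the arm, as the interface text tells. Its arguments: {"type":"object","properties":{"commands":{"type":"array"}},"required":["commands"]}

```bash
mkdir -p pics; cat > h.py <<'E'
import numpy as np,cv2
from cell import state,read_camera,camera_info,env
def px2w(name,uv,z=0):
    i=camera_info(name);K=np.array(i["K"]);T=np.array(i["cam_to_world"])
    d=T[:3,:3]@np.linalg.solve(K,np.array([uv[0],uv[1],1.]));o=T[:3,3]
    return o+d*(z-o[2])/d[2]
def w2px(name,p):
    i=camera_info(name);K=np.array(i["K"]);T=np.linalg.inv(np.array(i["cam_to_world"]))
    q=K@(T[:3,:3]@np.array(p,float)+T[:3,3]);return q[:2]/q[2]
E
python3 - <<'E'
from h import *
for n in("top","scene"):
    cv2.imwrite(f"pics/{n}0.png",read_camera(n)); print(n,np.round(camera_info(n)["cam_to_world"],2).tolist(),np.round(camera_info(n)["K"],0).tolist())
s=state();print(s["eef_pos"],s["tcp_rot"],s["t"])
E
```

```text
top [[0.0, -1.0, 0.09, 413.12], [-1.0, -0.01, -0.01, -53.53], [0.01, -0.09, -1.0, 1188.85], [0.0, 0.0, 0.0, 1.0]] [[561.0, 0.0, 322.0], [0.0, 561.0, 246.0], [0.0, 0.0, 1.0]]
scene [[0.79, -0.32, 0.52, 114.65], [-0.61, -0.39, 0.69, -649.35], [-0.02, -0.87, -0.5, 477.23], [0.0, 0.0, 0.0, 1.0]] [[438.0, 0.0, 316.0], [0.0, 438.0, 245.0], [0.0, 0.0, 1.0]]
[167.08838201 602.04161461 214.11960361] [-3.14063404e+00 -1.02832796e-04  2.87081404e+00] 0.1
```

View pics/top0.png

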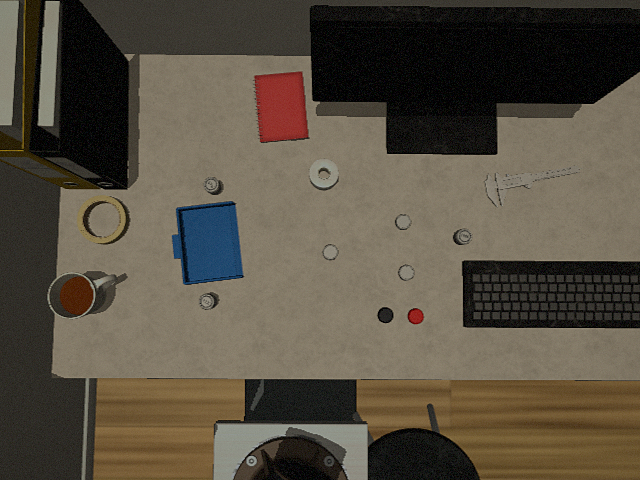

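View pics/scene0.png

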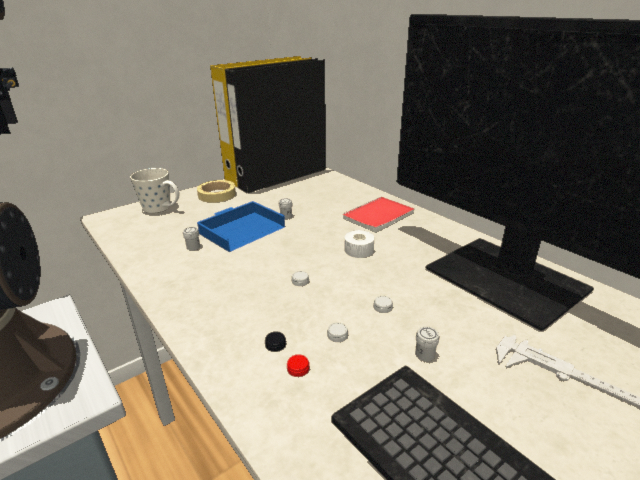

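Top view: the candidates are pale discs at (331,252), (403,222) and (406,272), and these match the loose caps. Not meant are the black disc (386,315), the red disc (416,316) and the capped jars at (213,185), (208,301) and (463,236). The label roll is at (324,174) and the tray at (210,243), with its open front to the right. I'll refine the pixels and check in a crop.

```bash
python3 - <<'E'
from h import *
im=cv2.imread("pics/top0.png")
g=cv2.GaussianBlur(im,(3,3),0).astype(int)
def blob(u,v,r=13):
    p=im[v-r:v+r+1,u-r:u+r+1]; p=cv2.resize(p,None,fx=6,fy=6,interpolation=cv2.INTER_CUBIC)
    c=cv2.HoughCircles(cv2.medianBlur(cv2.cvtColor(p,6),5),cv2.HOUGH_GRADIENT,1,200,param1=80,param2=10,minRadius=40,maxRadius=65)
    x,y,R=c[0,0]; return (u-r+(x-2.5)/6,v-r+(y-2.5)/6,R/6)
for n,u,v,z in(("cA",331,252,14),("cB",403,222,14),("cC",406,272,14),("jar1",213,185,43),("jar2",208,301,43),("jar0",463,236,43),("blk",386,315,14),("red",416,316,14)):
    b=blob(u,v);print(n,np.round(b,1),np.round(px2w("top",b[:2],z)[:2],0))
print("roll",px2w("top",(324,174),34)[:2].round())
m=((im[...,0].astype(int)-im[...,2])>50).astype(np.uint8)
cs=max(cv2.findContours(m,0,2)[0],key=cv2.contourArea)
print(cv2.approxPolyDP(cs,3,True)[:,0].tolist())
cv2.imwrite("pics/crop.png",cv2.resize(im[150:330,160:480],(800,450),interpolation=cv2.INTER_CUBIC))
E
```

```text
cA [329.8 251.7   8.2] [505. -79.]
cB [403.  221.5   8.4] [ 570. -234.]
cC [406.  272.3   8.3] [ 463. -239.]
jar1 [214.7 186.2   8.5] [638. 160.]
jar2 [206.5 301.    7.3] [401. 172.]
jar0 [460.2 237.2   7.5] [ 534. -347.]
blk [385.2 314.8   8. ] [ 374. -195.]
red [415.  315.5   7.9] [ 373. -257.]
roll [667. -66.]
[[232, 202], [176, 209], [179, 233], [172, 235], [174, 257], [181, 258], [184, 283], [241, 276], [235, 275], [242, 273], [234, 205], [181, 212], [188, 277], [193, 281], [185, 282], [177, 209]]
```

View pics/crop.png

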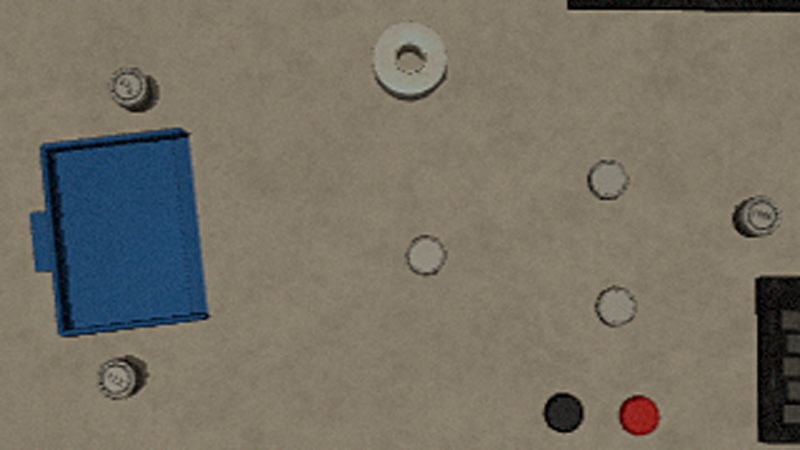

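```bash
python3 - <<'E'
from h import *
a=px2w("top",(235.2,202),31)[:2];b=px2w("top",(243.2,277.2),31)[:2]
c=px2w("top",(176,209),31)[:2];d=px2w("top",(183.5,283.5),31)[:2]
print(a.round(),b.round(),c.round(),d.round(),np.linalg.norm(a-b),np.linalg.norm(a-c))
x=a-b;th=np.arctan2(x[1],x[0]);print("yaw",th)
ctr=(a+b+c+d)/4;R=np.array([[np.cos(th),-np.sin(th)],[np.sin(th),np.cos(th)]])
print("ctr",ctr)
for q in((0,-60),(-45,20),(0,20),(45,20),(-45,-60),(45,-60)):print(q,(ctr+R@q).round())
E
```

```text
[607. 119.] [450. 100.] [591. 242.] [437. 222.] 157.77132924855044 123.75503324312548
yaw 0.12331321877889904
ctr [521.1101206  170.51501125]
(0, -60) [528. 111.]
(-45, 20) [474. 185.]
(0, 20) [519. 190.]
(45, 20) [563. 196.]
(-45, -60) [484. 105.]
(45, -60) [573. 117.]
```

The crop confirms three pale grey caps, with no printed jar tops among them, and the tray mouth facing right. The plan is to cradle each cap with the fingers about 20 mm apart and push it along +y. Order is A (505,-79), then B (570,-234), then C (463,-239).

Request:
move_arm --commands '[[[3.1, -3.5, 0], [0, 0, -7.4], 0.2], [[3.1, -3.5, 0], [0, 0, -7.4], 0.2], [[3.1, -3.5, 0], [0, 0, -7.4], 0.2], [[3.1, -3.5, 0], [0, 0, -7.4], 0.2], [[3.1, -3.5, 0], [0, 0, -7.4], 0.2], [[3.1, -3.5, 0], [0, 0, -7.4], 0.2], [[3.1, -3.5, 0], [0, 0, -7.4], 0.2], [[3.1, -3.5, 0], [0, 0, -7.4], 0.2], [[3.1, -3.5, 0], [0, 0, -7.4], 0.2], [[3.1, -3.5, 0], [0, 0, -7.4], 0.2]]'

```text
t: 1.1
eef_pos: [478.1, 250.5, 214.6]
tcp_rot: [-3.141, 0.0, 1.574]
ft_force: [-0.2, 1.0, 0.4]
opening: 0.23
grip_force: 0.0
```

Request:
move_arm --commands '[[[0.3, -4.2, -0.4], [0, 0, 0], 0.2], [[0.3, -4.2, -0.4], [0, 0, 0], 0.2], [[0.3, -4.2, -1.0], [0, 0, 0], 0.2], [[0.3, -4.2, -1.0], [0, 0, 0], 0.2], [[0.3, -4.2, -1.0], [0, 0, 0], 0.2], [[0.3, -4.2, -1.5], [0, 0, 0], 0.2], [[0.3, -4.2, -2.0], [0, 0, 0], 0.2], [[0.3, -4.2, -2.0], [0, 0, 0], 0.2], [[0.2, -3.9, -2.0], [0, 0, 0], 0.2], [[0, 0, 0], [0, 0, 0], 0.2]]'

```text
t: 2.1
eef_pos: [502.5, -126.2, 99.3]
tcp_rot: [-3.139, -0.001, 1.575]
ft_force: [0.9, 0.2, 0.3]
opening: 0.201
grip_force: 0.0
```

Request:
move_arm --commands '[[[0, 0, -2.5], [0, 0, 0], 0.2], [[0.2, 0, -2.5], [0, 0, 0], 0.2], [[0, 0, -2.0], [0, 0, 0], 0.2], [[0, 0, -1.3], [0, 0, 0], 0.2], [[0, 0, -0.6], [0, 0, 0], 0.2], [[0, 0, -0.4], [0, 0, 0], 0.2], [[0, 0, 0], [0, 0, 0], 0.2]]'

```text
t: 2.8
eef_pos: [505.3, -122.6, 8.8]
tcp_rot: [3.141, 0.0, 1.579]
ft_force: [-0.6, -0.7, -0.7]
opening: 0.203
grip_force: 0.0
```

```bash
python3 - <<'E'
from h import *
print(state()["eef_pos"].round(1))
im=read_camera("scene");u,v=w2px("scene",(505,-90,10)).astype(int)
cv2.imwrite("pics/s1.png",cv2.resize(im[max(0,v-90):v+60,u-100:u+100],(800,600),interpolation=cv2.INTER_CUBIC))
E
```

```text
[ 505.3 -122.6    8.8]
```

View pics/s1.png

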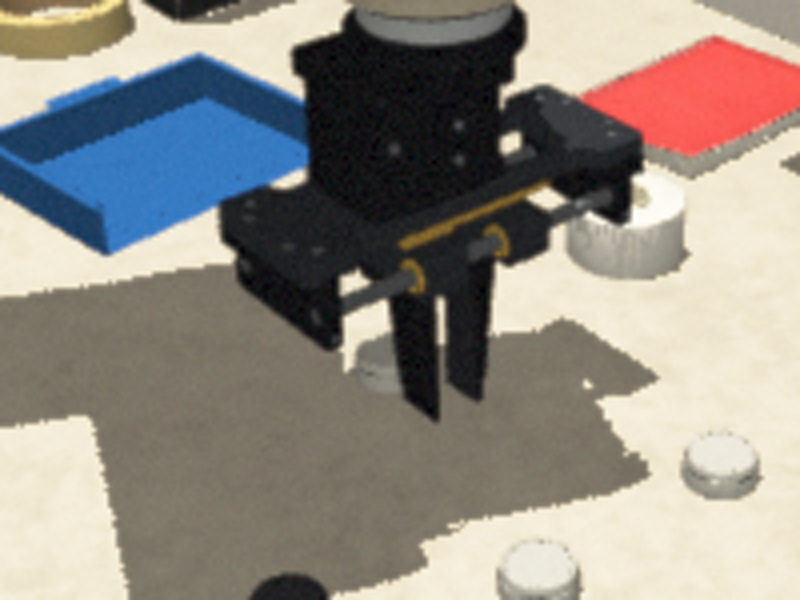

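The fingertips are straight behind cap A (crop pixel 380,365) and touching nothing. Starting the push.

Request:
move_arm --commands '[[[0, 0.3, -0.3], [0, 0, 0], 0.2], [[0, 0.8, 0], [0, 0, 0], 0.2], [[0, 0.7, 0], [0, 0, 0], 0.2], [[0, 0.8, 0], [0, 0, 0], 0.2], [[0.1, 1.0, 0], [0, 0, 0], 0.2], [[0.1, 1.2, 0], [0, 0, 0], 0.2], [[0.1, 1.2, 0], [0, 0, 0], 0.2], [[0.1, 1.2, 0], [0, 0, 0], 0.2], [[0.1, 1.2, 0], [0, 0, 0], 0.2], [[0.1, 1.2, 0], [0, 0, 0], 0.2]]'

```text
t: 3.85
eef_pos: [511.2, -25.7, 5.7]
tcp_rot: [3.141, 0.0, 1.579]
ft_force: [-0.1, -0.2, 0.7]
opening: 0.197
grip_force: 0.1
```

Request:
move_arm --commands '[[[0.1, 1.2, 0], [0, 0, 0], 0.2], [[0.1, 1.2, 0], [0, 0, 0], 0.2], [[0.1, 1.2, 0], [0, 0, 0], 0.2], [[0.1, 1.2, 0], [0, 0, 0], 0.2], [[0.1, 1.2, 0], [0, 0, 0], 0.2], [[0.1, 1.2, 0], [0, 0, 0], 0.2], [[0.1, 1.2, 0], [0, 0, 0], 0.2], [[0.1, 1.0, 0], [0, 0, 0], 0.2], [[0.1, 0.8, 0], [0, 0, 0], 0.2], [[0, 0.6, 0], [0, 0, 0], 0.2]]'

```text
t: 4.85
eef_pos: [520.3, 82.0, 5.6]
tcp_rot: [3.141, 0.0, 1.58]
ft_force: [-0.7, 0.5, -0.1]
opening: 0.198
grip_force: 0.2
```

```bash
python3 - <<'E'
from h import *
s=state();print(s["eef_pos"].round(1),s["t"])
im=read_camera("scene");u,v=w2px("scene",(520,100,10)).astype(int)
cv2.imwrite("pics/s2.png",cv2.resize(im[max(0,v-90):v+60,u-100:u+100],(800,600),interpolation=cv2.INTER_CUBIC))
E
```

```text
[520.3  82.    5.6] 4.85
```

View pics/s2.png

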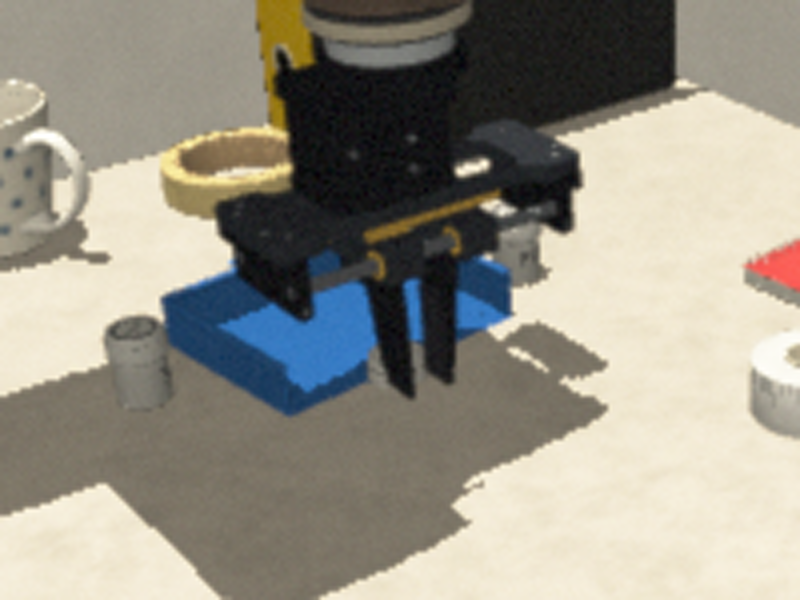

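Cap A sits against the fingertips at the tray mouth (crop 385,365). I'll push on over the ramp.

Request:
move_arm --commands '[[[0, 0.8, 0], [0, 0, 0], 0.2], [[0, 0.8, 0.1], [0, 0, 0], 0.2], [[0, 1.0, 0], [0, 0, 0], 0.2], [[0, 1.0, 0], [0, 0, 0], 0.2], [[0, 1.0, 0], [0, 0, 0], 0.2], [[0, 1.0, 0], [0, 0, 0], 0.2], [[0, 1.0, 0], [0, 0, 0], 0.2], [[0, 0.9, 0], [0, 0, 0], 0.2], [[0, 0.5, 0], [0, 0, 0], 0.2], [[0, 0.3, 0], [0, 0, 0], 0.2]]'

```text
t: 5.9
eef_pos: [520.1, 164.8, 6.6]
tcp_rot: [3.141, 0.0, 1.58]
ft_force: [-0.3, -0.9, -0.1]
opening: 0.198
grip_force: 0.2
```

Request:
move_arm --commands '[[[0, -0.5, 0], [0, 0, 0], 0.2], [[0, -2, 0], [0, 0, 0], 0.2], [[0, -2, 1], [0, 0, 0], 0.2], [[0, -3, 3], [0, 0, 0], 0.2], [[0.3, -3, 3], [0, 0, 0], 0.2], [[0.5, -4, 2], [0, 0, 0], 0.2], [[0.7, -4.5, 0], [0, 0, 0], 0.2], [[0.7, -4.5, 0], [0, 0, 0], 0.2], [[0.7, -4.5, 0], [0, 0, 0], 0.2], [[0.7, -4.5, 0], [0, 0, 0], 0.2]]'

```text
t: 6.9
eef_pos: [555.8, -163.3, 96.8]
tcp_rot: [3.141, 0.0, 1.578]
ft_force: [0.2, 0.6, 0.2]
opening: 0.201
grip_force: 0.0
```

```bash
python3 - <<'E'
from h import *
s=state();print(s["eef_pos"].round(1),s["t"])
im=read_camera("top")
cv2.imwrite("pics/t2.png",cv2.resize(im[150:330,160:480],(800,450),interpolation=cv2.INTER_CUBIC))
E
```

```text
[ 555.8 -163.3   96.8] 6.9
```

View pics/t2.png

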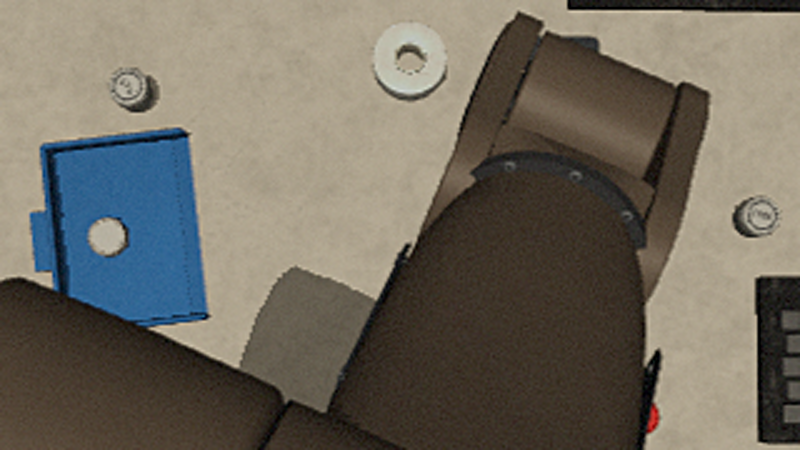

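Cap A lies flat in the tray (crop 108,237), and the jars and label roll haven't moved. Next is cap B.

Request:
move_arm --commands '[[[0.4, -4, 0], [0, 0, 0], 0.2], [[0.4, -4, 0], [0, 0, 0], 0.2], [[0.3, -3.2, 0], [0, 0, 0], 0.2], [[0, 0, -2], [0, 0, 0], 0.2], [[0, 0, -2.5], [0, 0, 0], 0.2], [[0, 0, -2], [0, 0, 0], 0.2], [[0, 0, -1.5], [0, 0, 0], 0.2], [[0, 0, -0.7], [0, 0, 0], 0.2], [[0, 0, -0.3], [0, 0, 0], 0.2], [[0, 0, 0], [0, 0, 0], 0.2]]'

```text
t: 7.95
eef_pos: [567.3, -272.8, 6.9]
tcp_rot: [3.141, 0.0, 1.579]
ft_force: [-0.2, -0.1, 0.0]
opening: 0.2
grip_force: 0.0
```

Request:
move_arm --commands '[[[0.2, 0.4, -0.1], [0, 0, 0], 0.2], [[0.1, 0.7, 0], [0, 0, 0], 0.2], [[0, 0.7, 0], [0, 0, 0], 0.2], [[0, 0.8, 0], [0, 0, 0], 0.2], [[0, 1.0, 0], [0, 0, 0], 0.2], [[0, 1.2, 0], [0, 0, 0], 0.2], [[0, 1.3, 0], [0, 0, 0], 0.2], [[0, 1.3, 0], [0, 0, 0], 0.2], [[0, 1.3, 0], [0, 0, 0], 0.2], [[0, 1.3, 0], [0, 0, 0], 0.2]]'

```text
t: 8.95
eef_pos: [570.2, -171.5, 5.7]
tcp_rot: [3.142, 0.0, 1.579]
ft_force: [-0.2, -0.4, 0.5]
opening: 0.201
grip_force: 0.2
```

Request:
move_arm --commands '[[[0, 1.3, 0], [0, 0, 0], 0.2], [[0, 1.3, 0], [0, 0, 0], 0.2], [[0, 1.3, 0], [0, 0, 0], 0.2], [[0, 1.3, 0], [0, 0, 0], 0.2], [[0, 1.3, 0], [0, 0, 0], 0.2], [[0, 1.3, 0], [0, 0, 0], 0.2], [[0, 1.3, 0], [0, 0, 0], 0.2], [[0, 1.3, 0], [0, 0, 0], 0.2], [[0, 1.3, 0], [0, 0, 0], 0.2], [[0, 1.3, 0], [0, 0, 0], 0.2]]'

```text
t: 9.95
eef_pos: [570.1, -41.7, 5.6]
tcp_rot: [3.142, 0.0, 1.579]
ft_force: [0.5, -0.6, 0.5]
opening: 0.203
grip_force: 0.2
```

Request:
move_arm --commands '[[[0, 1.3, 0], [0, 0, 0], 0.2], [[0, 1.3, 0], [0, 0, 0], 0.2], [[0, 1.3, 0], [0, 0, 0], 0.2], [[0, 1.3, 0], [0, 0, 0], 0.2], [[0, 1.3, 0], [0, 0, 0], 0.2], [[0, 1.3, 0], [0, 0, 0], 0.2], [[0, 1.3, 0], [0, 0, 0], 0.2], [[0, 1.2, 0], [0, 0, 0], 0.2], [[0, 1.0, 0], [0, 0, 0], 0.2], [[0, 0.6, 0], [0, 0, 0], 0.2]]'

```text
t: 10.95
eef_pos: [570.1, 77.3, 5.6]
tcp_rot: [3.142, 0.0, 1.58]
ft_force: [-0.1, 0.6, 0.3]
opening: 0.198
grip_force: 0.2
```

```bash
python3 - <<'E'
from h import *
s=state();print(s["eef_pos"].round(1),s["t"])
im=read_camera("scene");x=s["eef_pos"];u,v=w2px("scene",(x[0],x[1]+20,10)).astype(int)
cv2.imwrite("pics/s3.png",cv2.resize(im[max(0,v-90):v+60,u-100:u+100],(800,600),interpolation=cv2.INTER_CUBIC))
E
```

```text
[570.1  77.3   5.6] 10.95
```

View pics/s3.png

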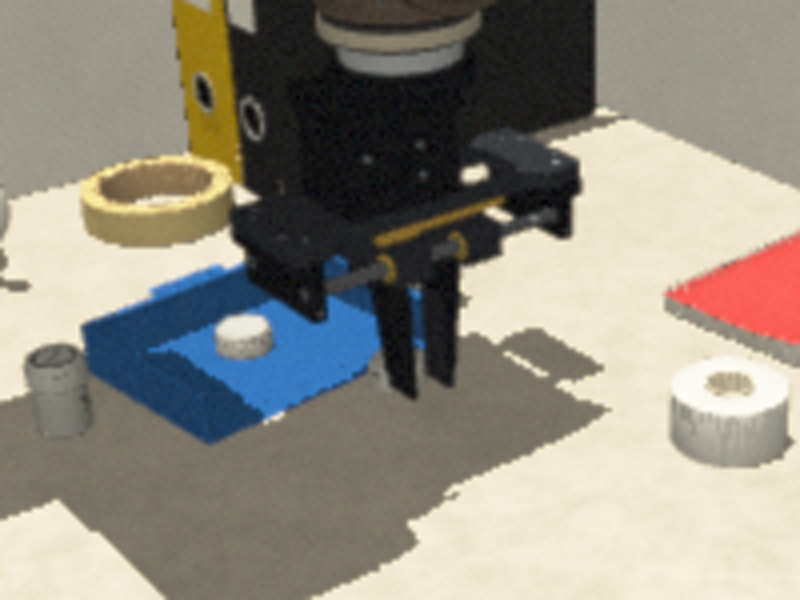

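Cap B is still cradled at the mouth (crop 385,370) and cap A is in the tray (crop 245,337). I'll push B in and go round to cap C.

Request:
move_arm --commands '[[[0, 0.8, 0], [0, 0, 0], 0.2], [[0, 0.9, 0.1], [0, 0, 0], 0.2], [[-0.1, 1.1, 0], [0, 0, 0], 0.2], [[-0.1, 1.1, 0], [0, 0, 0], 0.2], [[-0.1, 1.1, 0], [0, 0, 0], 0.2], [[-0.1, 1.1, 0], [0, 0, 0], 0.2], [[-0.1, 1.1, 0], [0, 0, 0], 0.2], [[-0.1, 0.9, 0], [0, 0, 0], 0.2], [[0, 0.5, 0], [0, 0, 0], 0.2], [[0, 0.3, 0], [0, 0, 0], 0.2]]'

```text
t: 12.0
eef_pos: [564.1, 165.8, 6.7]
tcp_rot: [3.141, 0.0, 1.58]
ft_force: [-0.1, 0.2, 0.2]
opening: 0.199
grip_force: 0.1
```

Request:
move_arm --commands '[[[0, -0.5, 0], [0, 0, 0], 0.2], [[0, -2, 0], [0, 0, 0], 0.2], [[0, -2, 1], [0, 0, 0], 0.2], [[0, -3, 3], [0, 0, 0], 0.2], [[0, -3, 3], [0, 0, 0], 0.2], [[-1.0, -4, 2], [0, 0, 0], 0.2], [[-1.2, -4.5, 0], [0, 0, 0], 0.2], [[-1.2, -4.5, 0], [0, 0, 0], 0.2], [[-1.2, -4.5, 0], [0, 0, 0], 0.2], [[-1.2, -4.5, 0], [0, 0, 0], 0.2]]'

```text
t: 13.0
eef_pos: [505.1, -162.1, 96.8]
tcp_rot: [3.141, 0.0, 1.579]
ft_force: [0.8, 0.4, -1.0]
opening: 0.2
grip_force: 0.0
```

Request:
move_arm --commands '[[[-1.2, -4.0, 0], [0, 0, 0], 0.2], [[-1.2, -4.0, 0], [0, 0, 0], 0.2], [[-1.2, -3.5, 0], [0, 0, 0], 0.2], [[-0.6, 0, 0], [0, 0, 0], 0.2], [[0, 0, 0], [0, 0, 0], 0.2]]'

```text
t: 13.5
eef_pos: [462.9, -275.5, 96.5]
tcp_rot: [-3.141, -0.001, 1.577]
ft_force: [-0.2, 0.1, 0.5]
opening: 0.2
grip_force: 0.0
```

Request:
move_arm --commands '[[[0, -0.4, -2.5], [0, 0, 0], 0.2], [[0, 0, -2.5], [0, 0, 0], 0.2], [[0, 0, -1.9], [0, 0, 0], 0.2], [[0, 0, -1.3], [0, 0, 0], 0.2], [[0, 0, -0.6], [0, 0, 0], 0.2], [[0, 0, -0.3], [0, 0, 0], 0.2], [[0, 0, 0], [0, 0, 0], 0.2]]'

```text
t: 14.2
eef_pos: [464.4, -278.6, 5.9]
tcp_rot: [3.141, 0.0, 1.58]
ft_force: [0.7, -0.3, -0.2]
opening: 0.2
grip_force: 0.0
```

```bash
python3 - <<'E'
from h import *
s=state();print(s["eef_pos"].round(1),s["t"])
im=read_camera("scene");
cv2.imwrite("pics/s4.png",im[150:450,80:520])
E
```

```text
[ 464.4 -278.6    5.9] 14.2
```

View pics/s4.png

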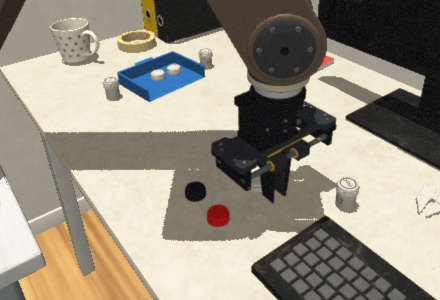

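Both caps A and B are in the tray (crop 157,75 and 174,70). The fingers stand behind cap C, clear of the jar and keyboard.

Request:
move_arm --commands '[[[0, 0.6, 0], [0, 0, 0], 0.2], [[0, 0.7, 0], [0, 0, 0], 0.2], [[0, 0.7, 0], [0, 0, 0], 0.2], [[0, 0.8, 0], [0, 0, 0], 0.2], [[0, 1.0, 0], [0, 0, 0], 0.2], [[0, 1.2, 0], [0, 0, 0], 0.2], [[0.1, 1.3, 0], [0, 0, 0], 0.2], [[0.1, 1.3, 0], [0, 0, 0], 0.2], [[0.1, 1.3, 0], [0, 0, 0], 0.2], [[0.1, 1.3, 0], [0, 0, 0], 0.2]]'

```text
t: 15.25
eef_pos: [468.2, -175.5, 5.6]
tcp_rot: [3.142, -0.0, 1.579]
ft_force: [0.0, -0.3, 0.2]
opening: 0.197
grip_force: 0.2
```

Request:
move_arm --commands '[[[0.1, 1.3, 0], [0, 0, 0], 0.2], [[0.1, 1.3, 0], [0, 0, 0], 0.2], [[0.1, 1.3, 0], [0, 0, 0], 0.2], [[0.1, 1.3, 0], [0, 0, 0], 0.2], [[0.1, 1.3, 0], [0, 0, 0], 0.2], [[0.1, 1.3, 0], [0, 0, 0], 0.2], [[0.1, 1.3, 0], [0, 0, 0], 0.2], [[0.1, 1.3, 0], [0, 0, 0], 0.2], [[0.1, 1.3, 0], [0, 0, 0], 0.2], [[0.1, 1.3, 0], [0, 0, 0], 0.2]]'

```text
t: 16.25
eef_pos: [478.3, -45.7, 5.7]
tcp_rot: [3.141, 0.0, 1.579]
ft_force: [-0.1, -0.8, 0.2]
opening: 0.2
grip_force: 0.2
```

Request:
move_arm --commands '[[[0.1, 1.3, 0], [0, 0, 0], 0.2], [[0.1, 1.3, 0], [0, 0, 0], 0.2], [[0.1, 1.3, 0], [0, 0, 0], 0.2], [[0.1, 1.3, 0], [0, 0, 0], 0.2], [[0, 1.3, 0], [0, 0, 0], 0.2], [[0, 1.3, 0], [0, 0, 0], 0.2], [[0, 1.3, 0], [0, 0, 0], 0.2], [[0, 1.2, 0], [0, 0, 0], 0.2], [[0, 1.0, 0], [0, 0, 0], 0.2], [[0, 0.8, 0], [0, 0, 0], 0.2]]'

```text
t: 17.25
eef_pos: [482.1, 75.2, 5.6]
tcp_rot: [3.142, 0.0, 1.58]
ft_force: [0.2, -1.5, -0.1]
opening: 0.202
grip_force: 0.2
```

```bash
python3 - <<'E'
from h import *
s=state();print(s["eef_pos"].round(1),s["t"])
im=read_camera("scene");x=s["eef_pos"];u,v=w2px("scene",(x[0],x[1]+20,10)).astype(int)
cv2.imwrite("pics/s5.png",cv2.resize(im[max(0,v-90):v+60,u-100:u+100],(800,600),interpolation=cv2.INTER_CUBIC))
E
```

```text
[482.1  75.2   5.6] 17.25
```

View pics/s5.png

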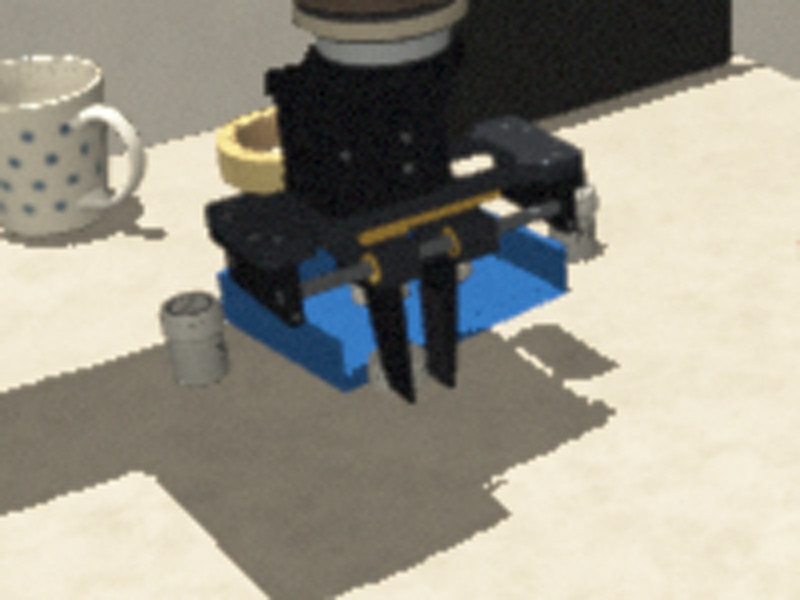

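Cap C is cradled at the mouth (crop 385,370) and clear of the near wall's end. This is the last push.

Request:
move_arm --commands '[[[0, 0.8, 0], [0, 0, 0], 0.2], [[0, 0.9, 0.1], [0, 0, 0], 0.2], [[-0.1, 1.0, 0], [0, 0, 0], 0.2], [[-0.1, 1.0, 0], [0, 0, 0], 0.2], [[-0.1, 1.0, 0], [0, 0, 0], 0.2], [[-0.1, 1.0, 0], [0, 0, 0], 0.2], [[-0.1, 0.8, 0], [0, 0, 0], 0.2], [[-0.1, 0.6, 0], [0, 0, 0], 0.2], [[0, 0.4, 0], [0, 0, 0], 0.2], [[0, 0.3, 0], [0, 0, 0], 0.2]]'

```text
t: 18.3
eef_pos: [476.2, 152.6, 6.7]
tcp_rot: [3.142, 0.0, 1.579]
ft_force: [-0.3, -0.2, 0.4]
opening: 0.201
grip_force: 0.2
```

Request:
move_arm --commands '[[[0, -0.5, 0], [0, 0, 0], 0.2], [[0, -2, 0], [0, 0, 0], 0.2], [[0, -2, 1], [0, 0, 0], 0.2], [[0, -3, 3], [0, 0, 0], 0.2], [[0, -3, 3], [0, 0, 0], 0.2], [[0, -4, 2], [0, 0, 0], 0.2], [[0, -4.5, 0], [0, 0, 0], 0.2], [[0, -4.5, 0], [0, 0, 0], 0.2], [[0, -4.5, 0], [0, 0, 0], 0.2], [[0, -4.5, 0], [0, 0, 0], 0.2]]'

```text
t: 19.3
eef_pos: [475.5, -175.2, 96.8]
tcp_rot: [3.141, 0.0, 1.579]
ft_force: [1.1, -0.5, -0.4]
opening: 0.195
grip_force: 0.0
```

Request:
move_arm --commands '[[[0, -4.0, 0], [0, 0, 0], 0.2], [[0, -4.0, 0], [0, 0, 0], 0.2], [[0, -3.5, 0], [0, 0, 0], 0.2], [[0, -2, 0], [0, 0, 0], 0.2], [[0, 0, 0], [0, 0, 0], 0.2]]'

```text
t: 19.8
eef_pos: [475.7, -309.9, 96.4]
tcp_rot: [3.141, 0.0, 1.576]
ft_force: [-0.5, 0.7, -0.4]
opening: 0.198
grip_force: 0.0
```

```bash
python3 - <<'E'
from h import *
s=state();print(s["eef_pos"].round(1),s["t"])
a=cv2.resize(read_camera("scene")[170:290,120:400],(560,240),interpolation=cv2.INTER_CUBIC)
b=cv2.resize(read_camera("top")[165:330,160:440],(560,330),interpolation=cv2.INTER_CUBIC)
cv2.imwrite("pics/f.png",np.vstack([a,b]))
E
```

```text
[ 475.7 -309.9   96.4] 19.8
```

View pics/f.png

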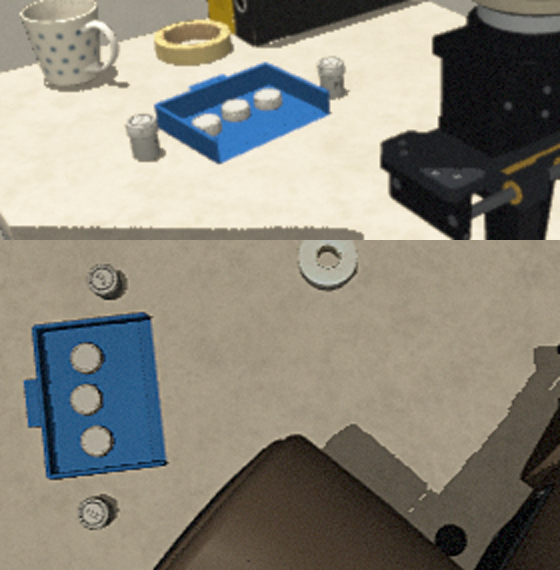

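All three caps lie flat well inside the tray (composite top view 87,357; 87,399; 96,440). jar_1, jar_2 and the label roll are where they were. jar_0 is out of this frame, but the fingers never came near it.

```bash
python3 -c "
from h import *
print(env.job_done())"
```

```text
the job is handed in; nothing more can be done
None
```

All three caps were swept through the open front and lie flat inside the blue tray; the jars and label roll were not touched, and the job was handed in at about 20 s.

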